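# Put the microscope pieces back in their trays

## Robot

A 6-joint arm with a two-finger parallel gripper is mounted at the origin on the work surface. World frame = base frame: x ahead of the robot, y to its left, z up, the work surface at z = 0. Lengths are in mm, angles in rad, forces in N, time in s.
With the tool pointing down it reaches from about 300 to 775 mm from the base axis. Payload 14.6 kg.
Tool frame: the origin (TCP) lies between the finger pads; the fingertips stand manip.tip_reach ahead of it and the grasp point (between the pads) lies 5 mm behind it (manip.tip_reach is the distance from the TCP to the fingertips, in mm); z points along the fingers, y is the line along which they close (so a half turn about z gives the same grasp; the last joint's range is limited). The gripper opens to 94 mm and grips with 3 to 60 N. Pads are 16 mm wide; open, the fingers measure 119 mm over their backs; the gripper's body (75 mm by 177 mm) begins 78 mm behind the grasp point.
Start: joints at [-1.32, 0.3, 1.521, -0, 1.321, -0.067], TCP at [171.855, -522.451, 219.446] pointing down, gripper open.
Joint ranges: [-3.03, 3.03], [-0.79, 2.21], [0.23, 2.52], [-1.04, 4.18], [0, 3.07], [-2.55, 2.55]. Speed limits (rad/s): [2.22, 2.22, 2.57, 3.14, 3.14, 3.14].

## Interface

Orientations are given as [roll, pitch, yaw] about the fixed x, y, z axes, in that order (R = Rz(yaw) Ry(pitch) Rx(roll)).
In Python, from cell import manip gives the robot as it stands. The module is installed in compiled form; this text tells all that it offers.
- The arm moves only by the shell command python3 -m creep 'ROWS' [FORCE]. ROWS is JSON, a list of rows, each a list of 3 entries, a list of its own where there are three numbers: the opening, from -1 (shut) to 1 (fully open), then the shift along the tool's x, y, z in cm, then the turn about the tool's z in units of 5 degrees (1.0 is 5 degrees). In form: [[grip, [tx, ty, tz], roll], ...]. A call has 1 to 12 rows; each row is the pose to reach, as a shift and turn from the pose commanded when the call began, along the tool's axes at that moment; what a row does not reach only later rows make up. A row lasts 1/10 s, in which the tool goes at most 50 mm and 8.59 degrees, less where a joint would pass 70% of its speed; a pose out of reach is approached as far as the arm can. A call with a gripper value outside its range is refused whole. The fingers move at their own pace and stop on an object; FORCE is the grip in N (left out, the last holds). Time passes only in rows, so rows that repeat a pose let the fingers close. It gives the time, the measured TCP pose, the force, the opening and the grip force at its end, in the units of the state.
- manip.read_state(): the state, without advancing time (a new reading comes with each control period).
- manip.camera(name): name is "side" or "top"; returns the picture (400x640x3 uint8, red, green, blue); there is no depth.
- manip.camera_params(name): a dict with "fovy" (degrees; the focal length in pixels is half the picture's height over the tangent of half this angle, whatever the lens; pixels are square), "cx", "cy" (the principal point, pixels), "k1" (the pictures are not rectified: a ray, as slopes to the right and down, at radius r is drawn at 1 + k1 r^2 times it, then the intrinsics apply), "origin" and "attitude" of the camera in the world. Camera axes: x right, y down, z forward; pixel columns grow to the right and rows downward; lengths in mm; the calibration is good to about 2 mm. A picture is of the moment at which its call begins. camera_params takes no time and is no camera call.
- manip.sign_off(): hands the job in; it is judged then, once.
The state is a dict: "clock": time; "joints": joint angles; "qd": joint speeds; "effort": joint torques, N m; "eef_pos": TCP position; "eef_rot": TCP orientation; "wrist_force": force on the tool from outside, world axes, zero at the start; "moment": the same for the moment, N m; "finger_gap": finger opening in mm; "finger_force": force on a finger pad.
Only numpy, scipy, OpenCV 4.12 (cv2) and the standard library are available. Lean on these libraries where they do the work, as an engineer would, in place of code of your own. Each camera call takes 0.05 s, during which the arm holds its last target. There are 200 camera calls.

## Task

Tidy the microscope bench: put each of the four loose pieces into the blue tray made for its shape and size, the eyepiece in the small round tray, the condenser in the large round one, the slide box lengthwise in the long one and the staining jar in the square one. Each must end upright and let go, flat on the floor of its tray; set them down, do not drop them from a height. Leave the saline bottle and the pen cup where they stand.

Things in the scene. Friction and masses are not known exactly. Their poses are not given: they have to be found in the camera images.
- eyepiece: Microscope eyepiece: upright cylinder, black barrel 34 mm in diameter from the underside to 45 mm up, then a bright steel tube 26 mm in diameter up to 60 mm. About 90 g. Round, so its yaw is of no account. Belongs in the small round tray. Starts standing upright on the bench, loose. Origin at the centre of its underside, z up. 
- condenser: Microscope condenser: short, wide, dark metal cylinder 54 mm in diameter from the underside to 28 mm up, with an aluminium collar 42 mm in diameter on top, up to 34 mm; a lens in its top. About 160 g. Round, so its yaw is of no account. Belongs in the large round tray. Starts standing upright on the bench, loose. Origin at the centre of its underside, z up. 
- slide_box: Closed white plastic box for microscope slides, 84 mm long (its x axis), 34 mm wide (its y axis), 30 mm high, paper label on top. About 70 g. Belongs in the long tray, lengthwise either way round. Starts standing upright on the bench, loose. Origin at the centre of its underside, z up. 
- stain_jar: Closed staining jar: square block of amber glass with a black lid, 46 mm by 46 mm (sides along its x and y axes), 60 mm high, plus a black knob 18 mm in diameter on the middle of the lid, up to 70 mm. About 140 g. Belongs in the square tray, any side foremost. Starts standing upright on the bench, loose. Origin at the centre of its underside, z up. 
- small_round_tray: Tray for the eyepiece: round recess 50 mm in diameter, 60 mm over the rim. Fixed, shallow blue tray with a paler grey-blue inner floor. Origin at the centre of its underside, on the bench; z up. The rim is 5 mm wide and its top is 10 mm above the bench; the inner floor is 4 mm above the bench, so the recess is 6 mm deep. 
- large_round_tray: Tray for the condenser: round recess 70 mm in diameter, 80 mm over the rim. Fixed, shallow blue tray with a paler grey-blue inner floor. Origin at the centre of its underside, on the bench; z up. The rim is 5 mm wide and its top is 10 mm above the bench; the inner floor is 4 mm above the bench, so the recess is 6 mm deep. 
- long_tray: Tray for the slide box: rectangular recess 100 mm along its x axis by 50 mm along its y axis; 110 mm by 60 mm over the rim. Fixed, shallow blue tray with a paler grey-blue inner floor. Origin at the centre of its underside, on the bench; z up. The rim is 5 mm wide and its top is 10 mm above the bench; the inner floor is 4 mm above the bench, so the recess is 6 mm deep. 
- square_tray: Tray for the staining jar: square recess 62 mm by 62 mm (sides along its x and y axes); 72 mm by 72 mm over the rim. Fixed, shallow blue tray with a paler grey-blue inner floor. Origin at the centre of its underside, on the bench; z up. The rim is 5 mm wide and its top is 10 mm above the bench; the inner floor is 4 mm above the bench, so the recess is 6 mm deep. 
- saline_bottle: Bystander, to be left alone: upright white bottle, 48 mm in diameter, 100 mm high, red cap, loose on the bench at the robot's left. Origin at the centre of its underside.
- pen_cup: Bystander, to be left alone: dark metal pen cup 72 mm in diameter, 95 mm high, with pens reaching to about 150 mm, loose on the bench at the robot's right. Origin at the centre of its underside.
Mind the look-alikes: they are no part of the job. What is shaped like the stain_jar but pink is not meant.

How it is judged (in metres and radians):
At the end, for the whole second after the job is handed in: Each piece is upright (within 0.1 rad) and at rest in its own tray: underside 2 to 6.5 mm above the underside of the tray (its floor is at 4 mm), centre within 13 mm of the centre of the tray; slide box along the length of its tray within 0.3 rad (horizontal distance between eyepiece and small_round_tray below 0.013 m and z of eyepiece in the frame of small_round_tray between 0.002 and 0.0065 m and angle between each of eyepiece, condenser, slide_box, stain_jar's own z axis and vertical below 0.1 rad and linear speed of each of eyepiece, condenser, slide_box, stain_jar below 0.02 m/s and angular speed of each of eyepiece, condenser, slide_box, stain_jar below 0.2 rad/s and horizontal distance between condenser and large_round_tray below 0.013 m and z of condenser in the frame of large_round_tray between 0.002 and 0.0065 m and horizontal distance between slide_box and long_tray below 0.013 m and z of slide_box in the frame of long_tray between 0.002 and 0.0065 m and horizontal distance between stain_jar and square_tray below 0.013 m and z of stain_jar in the frame of square_tray between 0.002 and 0.0065 m and angle between the x axis of slide_box and the x axis of long_tray, either way round below 0.3 rad); the robot touches nothing.
It fails at once if a piece was dropped: out of the fingers with its underside more than 30 mm above the bench ((height (world z) of eyepiece above 0.03 m and contact force between the fingers and eyepiece below 0.02 N) or (height (world z) of condenser above 0.03 m and contact force between the fingers and condenser below 0.02 N) or (height (world z) of slide_box above 0.03 m and contact force between the fingers and slide_box below 0.02 N) or (height (world z) of stain_jar above 0.03 m and contact force between the fingers and stain_jar below 0.02 N)).
It fails at once if the saline bottle was shifted by more than 25 mm or knocked over (distance of saline_bottle from where it was at the start of the episode above 0.025 m or angle between saline_bottle's own z axis and vertical above 0.3 rad).
It fails at once if the pen cup was shifted by more than 25 mm or knocked over (distance of pen_cup from where it was at the start of the episode above 0.025 m or angle between pen_cup's own z axis and vertical above 0.3 rad).
It also fails if it takes over 104 s, if anything falls off the work surface, if the arm or the gripper's body presses on something with over 40 N, if the wrist force passes 120 N, or if a joint passes its speed limit or range.

## Working session

There is one attempt and no reset: what is moved stays moved. The work goes in short steps, Python scripts to look and compute and a shell command to move; the robot and the scene stay as the last step left them, time stands still between calls to the robot, and variables do not carry over. Pictures are saved under pics/ and viewed, at most 15 in all, crops included, and the job is handed in when it is done.

```bash
mkdir -p pics; python3 - <<'E'
from cell import manip
import cv2
for n in("top","side"):
    cv2.imwrite(f"pics/{n}0.png",manip.camera(n)[:,:,::-1]); print(n,manip.camera_params(n))
print(manip.tip_reach, manip.read_state())
E
```

```text
top {'fovy': 56.705633881873844, 'cx': 320.79519828048376, 'cy': 198.73447075780328, 'k1': -0.006176014669529038, 'origin': array([ 437.96521671,    8.17774487, 1205.81512842]), 'attitude': array([-3.05165822, -0.02229913, -1.56501679])}
side {'fovy': 49.73973908201691, 'cx': 315.7644525740647, 'cy': 193.3186926918683, 'k1': -0.04175761621695353, 'origin': array([316.11985757, 905.84459601, 588.44225823]), 'attitude': array([-2.09869646,  0.00583624, -2.92846104])}
14.0 {'clock': 0.1, 'joints': array([-1.31958977e+00,  3.00419954e-01,  1.52148659e+00, -5.76563363e-06,
        1.32071226e+00, -6.65831887e-02]), 'qd': array([ 1.35008045e-03, -2.20116306e-03, -1.36623376e-03, -5.80400217e-04,
        4.60522771e-04, -2.74009585e-05]), 'effort': array([ 1.09016978e-04, -5.32638967e+01, -3.53280830e+01,  7.09385192e-02,
        2.35338346e-02, -6.19547677e-05]), 'eef_pos': array([ 171.80915562, -522.25359418,  218.9543535 ]), 'eef_rot': array([-3.14056841e+00, -6.27012228e-05,  3.17791141e-01]), 'wrist_force': array([0.59565673, 0.12847935, 0.76155158]), 'moment': array([-0.02829382, -0.00493364, -0.04250466]), 'finger_force': 0.0, 'finger_gap': 94.1192926974881}
```

View pics/top0.png

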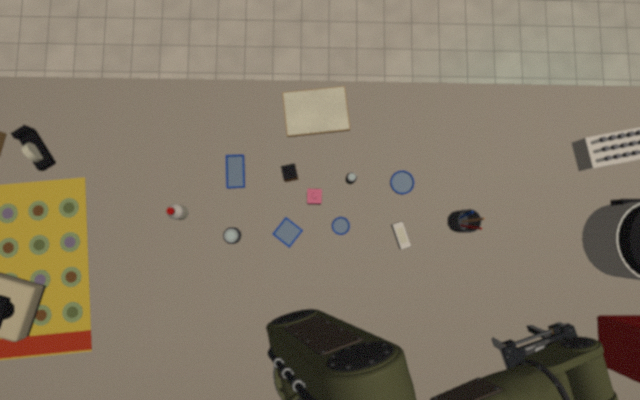

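View pics/side0.png

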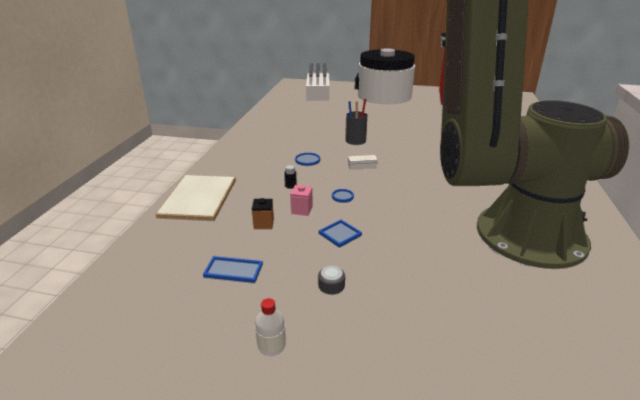

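The top view shows: stain jar (289,172) with a black lid, pink look-alike (314,196), eyepiece (351,178), condenser (232,235), slide box (401,235), long tray (235,171), square tray (287,232), small round tray (341,226), large round tray (402,182), bottle (177,212) and pen cup (465,220). In the side view the amber jar is at (263,213) and the pink one at (302,200). The amber one with the black lid fits the description. I'll confirm this in enlarged crops.

```bash
python3 - <<'E'
import cv2
t=cv2.imread("pics/top0.png")[145:260,215:425]   # x offset 215,y 145
s=cv2.imread("pics/side0.png")[145:300,195:395]
cv2.imwrite("pics/topc.png",cv2.resize(t,None,fx=3.8,fy=3.8,interpolation=cv2.INTER_CUBIC))
cv2.imwrite("pics/sidec.png",cv2.resize(s,None,fx=3.8,fy=3.8,interpolation=cv2.INTER_CUBIC))
E
```

```text
(no output)
```

View pics/topc.png

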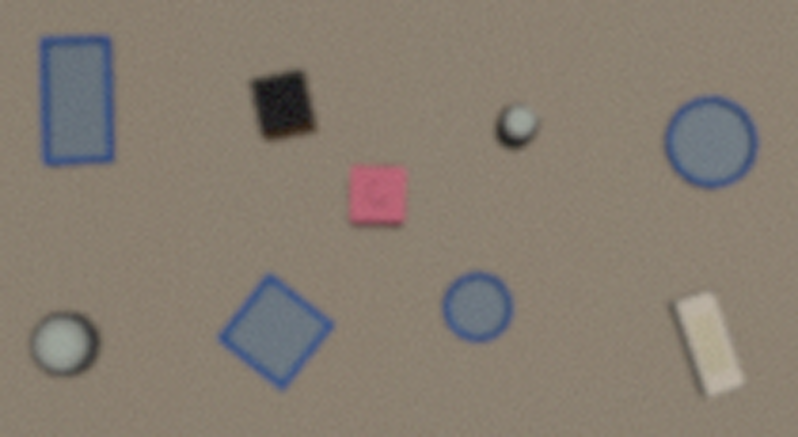

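View pics/sidec.png

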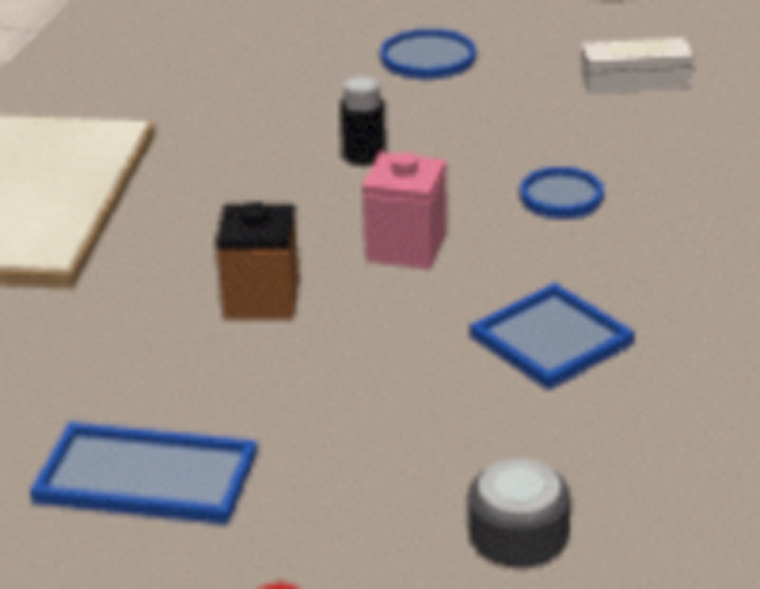

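The crops confirm the target: amber body and black lid at top crop (283,103) / side crop (258,260). The pink jar at (378,196)/(404,210) is the look-alike. I also read off corners of the trays and tops for triangulation.

```bash
cat > geo.py <<'E'
import numpy as np, cv2
from scipy.spatial.transform import Rotation as R
from cell import manip
def ray(n,uv):
    p=manip.camera_params(n); f=200/np.tan(np.radians(p["fovy"]/2))
    K=np.array([[f,0,p["cx"]],[0,f,p["cy"]],[0,0,1.]])
    s=cv2.undistortPoints(np.array([[uv]],float),K,np.array([p["k1"],0,0,0.]))[0,0]
    d=R.from_euler("xyz",p["attitude"]).as_matrix()@np.r_[s,1]
    return np.array(p["origin"]),d/np.linalg.norm(d)
def onz(n,uv,z):
    o,d=ray(n,uv); return (o+d*(z-o[2])/d[2])
def tri(a,b):
    o1,d1=ray("top",a);o2,d2=ray("side",b)
    t=np.linalg.lstsq(np.c_[d1,-d2],o2-o1,rcond=None)[0]
    p,q=o1+d1*t[0],o2+d2*t[1]
    return (p+q)/2,np.linalg.norm(p-q)
T=lambda p:(215+(p[0]+.5)/3.8-.5,145+(p[1]+.5)/3.8-.5)
S=lambda p:(195+(p[0]+.5)/3.8-.5,145+(p[1]+.5)/3.8-.5)
E
python3 - <<'E'
from geo import *
np.set_printoptions(precision=1,suppress=True)
D={"eyepiece":(60,[(519,122)],[(362,88)]),"condenser":(34,[(65,344)],[(519,486)]),
"jar":(60,[(251,80),(303,71),(315,127),(263,134)],[(294,206),(297,246),(219,247),(228,206)]),
"box":(30,[(675,302),(712,291),(744,382),(708,396)],[(588,63),(583,46),(687,40),(692,52)]),
"long":(10,[(41,38),(110,36),(114,160),(45,164)],[(34,493),(70,424),(257,441),(226,514)]),
"square":(10,[(270,274),(333,325),(283,388),(219,338)],[(470,329),(555,285),(634,334),(549,378)]),
"small":(10,[(478,307)],[(562,190)]),"large":(10,[(711,142)],[(428,50)])}
for k,(z,a,b) in D.items():
    A=np.array([onz("top",T(p),z)[:2] for p in a]);B=np.array([onz("side",S(p),z)[:2] for p in b])
    m=lambda x:tuple(np.mean(x,0))
    print(k,"tri",*tri(m([T(p) for p in a]),m([S(p) for p in b])),"top",A.mean(0),"side",B.mean(0))
    for X in (A,B):
        if len(X)==4:
            e=np.roll(X,-1,0)-X; print("   edges",np.linalg.norm(e,axis=1),"ang",np.degrees(np.arctan2(e[:,1],e[:,0])))
for n,t,s,z in(("saline",(170,211),(268,306),100),("pen",(460,220),(356,116),95),("pink",T((378,194)),S((404,175)),60)):print(n,tri(t,s),onz("top",t,z))
E
```

```text
eyepiece tri [ 612.3 -112.2   53.2] 0.03232171743003477 top [ 611.3 -111.5] side [608.5 -99.3]
condenser tri [427.4 262.4  27.8] 0.6501454110979672 top [427.1 261. ] side [426.4 269.6]
jar tri [626.   83.   52.3] 0.9729214884252007 top [625.3  82.6] side [621.2  94.3]
   edges [43.3 47.6 42.9 45.9] ang [ -79.5 -167.4   98.3   13.2]
   edges [47.2 47.  48.  41.5] ang [ 109.4   13.1  -77.3 -168.3]
box tri [ 431.1 -275.5   24.2] 0.03517407553580949 top [ 431.2 -274.1] side [ 429.7 -263.6]
   edges [32.7 79.9 32.5 82.4] ang [ -73.3 -161.2  111.1   18.9]
   edges [30.7 84.2 22.1 85.1] ang [ -74.3 -160.8  105.5   25. ]
long tri [635.4 262.4   3.8] 1.0250720713689059 top [635.  261.2] side [632.  268.4]
   edges [ 58.9 107.3  58.5 108.9] ang [ -87.7 -176.8   93.8    3.4]
   edges [ 59.  108.3  60.7 106. ] ang [ -84.9 -176.    92.8    3.1]
square tri [438.7  89.4   3.6] 0.08775547769512672 top [438.7  88.9] side [437.5  97.3]
   edges [68.7 67.4 68.5 68.7] ang [-128.5  142.    52.6  -37.9]
   edges [72.1 70.3 69.  67.6] ang [-126.4  142.2   51.4  -35.1]
small tri [460.2 -82.2   3.1] 0.11149432743876607 top [460.1 -81.6] side [458.4 -70.6]
large tri [ 604.1 -283.8    4. ] 0.48721947279994976 top [ 603.  -282.3] side [ 601.3 -271.5]
saline (array([498.5, 434.5,  90.8]), np.float64(0.2789553105850283)) [497.9 430.9 100. ]
pen (array([ 475.9, -437. ,   95.8]), np.float64(2.1499136326545196)) [ 477.  -437.2   95. ]
pink (array([551.8,   4.1,  53.2]), np.float64(0.7311318988479127)) [550.8   4.1  60. ]
```

```bash
cat > go.py <<'E'
import sys,numpy as np
from cell import manip
from scipy.spatial.transform import Rotation as R
x,y,z,yd=map(float,sys.argv[1:5]); s=manip.read_state()
M=R.from_euler("xyz",s["eef_rot"]).as_matrix(); d=M.T@(np.array([x,y,z])-s["eef_pos"])/10
yaw=np.degrees(np.arctan2(M[1,0],M[0,0])); r=(yaw-yd+180)%360-180
print("shift cm",d.round(2),"roll",round(r/5,2),"| t",round(s["clock"],2),"pos",s["eef_pos"].round(1),"yaw",round(yaw,2),"gap",round(s["finger_gap"],1),"F",s["finger_force"],"j6",round(s["joints"][5],2))
E
python3 go.py 431 -274 110 19.2
```

```text
shift cm [ 32.38 -15.47  10.91] roll -0.2 | t 0.1 pos [ 171.8 -522.3  219. ] yaw 18.21 gap 94.1 F 0.0 j6 -0.07
```

```bash
python3 -m creep '[[1,[3,-1.5,0],0],[1,[7,-3.5,0],0],[1,[11,-5.5,0],0],[1,[15,-7.5,1],0],[1,[19,-9.5,3],0],[1,[23,-11.5,5],-0.2],[1,[27,-13,7],-0.2],[1,[30,-14.5,9],-0.2],[1,[32,-15.4,10.5],-0.2],[1,[32.4,-15.5,10.9],-0.2],[1,[32.4,-15.5,10.9],-0.2]]' 20; python3 go.py 431 -274 23 19.2
```

```text
clock: 1.2
eef_pos: [431.1, -273.8, 110.0]
eef_rot: [-3.141, 0.001, 0.336]
wrist_force: [-0.1, 0.4, -0.5]
finger_gap: 94.2
finger_force: 0.0
shift cm [-0.01  0.03  8.7 ] roll 0.01 | t 1.2 pos [ 431.1 -273.8  110. ] yaw 19.27 gap 94.2 F 0.0 j6 0.6
```

```bash
python3 -m creep '[[1,[0,0,2],0],[1,[0,0,4],0],[1,[0,0,6],0],[1,[0,0,7.5],0],[1,[0,0,8.5],0],[1,[0,0,8.7],0],[1,[0,0,8.7],0]]'; python3 - <<'E'
from cell import manip
import cv2
a=cv2.resize(manip.camera("side")[110:200,300:430,::-1],None,fx=5,fy=5,interpolation=cv2.INTER_CUBIC)
b=cv2.resize(manip.camera("top")[190:280,345:475,::-1],None,fx=5,fy=5,interpolation=cv2.INTER_CUBIC)
cv2.imwrite("pics/boxg.png",cv2.resize(cv2.vconcat([a,b]),None,fx=.66,fy=.66))
E
```

```text
clock: 1.9
eef_pos: [431.1, -274.5, 24.0]
eef_rot: [3.141, -0.0, 0.335]
wrist_force: [0.9, 0.6, -0.0]
finger_gap: 94.1
finger_force: 0.0
```

View pics/boxg.png

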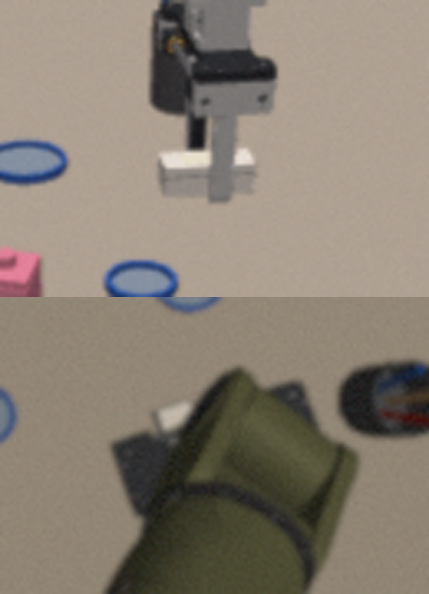

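The fingers straddle the box, near finger at about (220,190) in the crop and box at 160–256, so it is centred to within about 5 mm. Next I close.

```bash
python3 -m creep '[[0,[0,0,0],0],[-0.2,[0,0,0],0],[-0.4,[0,0,0],0],[-0.6,[0,0,0],0],[-0.6,[0,0,0],0],[-0.6,[0,0,0],0],[-0.6,[0,0,0],0],[-0.6,[0,0,0],0]]' 20; python3 go.py 431 -274 125 19.2
```

```text
clock: 2.8
eef_pos: [431.2, -274.0, 23.4]
eef_rot: [3.142, -0.0, 0.335]
wrist_force: [-0.8, -0.3, 0.1]
finger_gap: 33.8
finger_force: 19.9
shift cm [-2.000e-02 -1.000e-02 -1.016e+01] roll 0.0 | t 2.8 pos [ 431.2 -274.    23.4] yaw 19.21 gap 33.8 F 19.864807426929474 j6 0.6
```

```bash
python3 -m creep '[[-0.6,[0,0,-1],0],[-0.6,[0,0,-3],0],[-0.6,[0,0,-5],0],[-0.6,[0,0,-7],0],[-0.6,[0,0,-9],0],[-0.6,[0,0,-10.2],0],[-0.6,[0,0,-10.2],0]]'; python3 go.py 635 261 125 3.3
```

```text
clock: 3.5
eef_pos: [431.7, -274.3, 127.1]
eef_rot: [3.139, -0.002, 0.335]
wrist_force: [0.3, 0.0, -1.8]
finger_gap: 33.5
finger_force: 20.0
shift cm [ 36.81 -43.87   0.17] roll 3.18 | t 3.5 pos [ 431.7 -274.3  127.1] yaw 19.21 gap 33.5 F 19.99987095594406 j6 0.6
```

```bash
python3 -m creep '[[-0.6,[1,-1.2,0],0],[-0.6,[3,-3.6,0],0],[-0.6,[5.5,-6.6,0],0],[-0.6,[8,-9.6,0],0],[-0.6,[10.5,-12.6,0],0],[-0.6,[13,-15.6,0],0],[-0.6,[15.5,-18.6,0],0.5],[-0.6,[18,-21.6,0],1],[-0.6,[20.5,-24.6,0],1.5],[-0.6,[23,-27.6,0],2],[-0.6,[25.5,-30.4,0],2.5],[-0.6,[27.5,-32.8,0],3.2]]'; python3 go.py 635 261 125 3.3
```

```text
clock: 4.7
eef_pos: [582.5, 129.1, 124.0]
eef_rot: [3.142, 0.002, 0.055]
wrist_force: [-0.2, 0.1, -0.7]
finger_gap: 34.3
finger_force: 20.0
shift cm [  5.97 -12.88  -0.11] roll -0.03 | t 4.7 pos [582.5 129.1 124. ] yaw 3.16 gap 34.3 F 19.99823123216629 j6 1.67
```

```bash
python3 -m creep '[[-0.6,[1,-2.2,0],0],[-0.6,[2.3,-5,0],0],[-0.6,[3.6,-7.8,0],0],[-0.6,[4.9,-10.6,0],0],[-0.6,[5.6,-12.2,0],0],[-0.6,[6,-12.9,0],0],[-0.6,[6,-12.9,0],0],[-0.6,[6,-12.9,0],0]]'; python3 go.py 635 261 40 3.3
python3 - <<'E'
from cell import manip
import cv2
a=cv2.resize(manip.camera("side")[180:300,170:300,::-1],None,fx=4,fy=4,interpolation=cv2.INTER_CUBIC)
b=cv2.resize(manip.camera("top")[130:250,190:320,::-1],None,fx=4,fy=4,interpolation=cv2.INTER_CUBIC)
cv2.imwrite("pics/boxp.png",cv2.resize(cv2.hconcat([a,b]),None,fx=.75,fy=.75))
E
```

```text
clock: 5.5
eef_pos: [635.2, 257.9, 124.8]
eef_rot: [3.141, 0.001, 0.056]
wrist_force: [-0.2, 0.1, -0.4]
finger_gap: 33.8
finger_force: 20.0
shift cm [ 0.01 -0.31  8.48] roll -0.02 | t 5.5 pos [635.2 257.9 124.8] yaw 3.2 gap 33.8 F 19.999907612800598 j6 1.85
```

View pics/boxp.png

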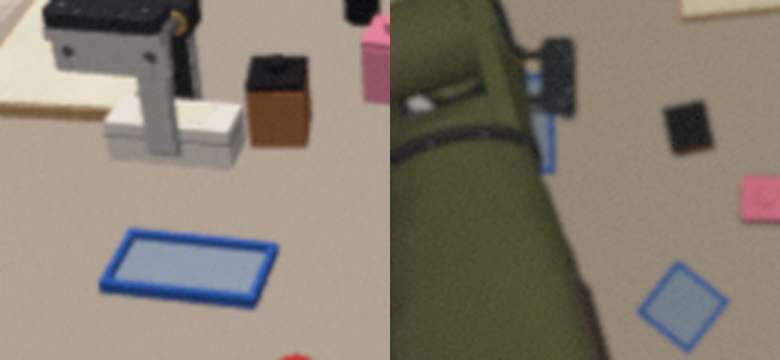

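```bash
cat >> geo.py <<'E'
def proj(n,P):
    p=manip.camera_params(n); f=200/np.tan(np.radians(p["fovy"]/2))
    Rw=R.from_euler("xyz",p["attitude"]).as_matrix(); c=Rw.T@(np.array(P)-p["origin"]); s=c[:2]/c[2]
    return s*(1+p["k1"]*(s@s))*f+[p["cx"],p["cy"]]
E
python3 - <<'E'
from geo import *
a=.056;c=np.array([635.2,257.9])
for sx,sy in((1,-1),(-1,-1),(-1,1),(1,1)):
    q=c+[sx*42*np.cos(a)-sy*17*np.sin(a),sx*42*np.sin(a)+sy*17*np.cos(a)]
    for z in(131.4,101.4): print(sx,sy,z,((proj("side",[*q,z])-[170,180]+.5)*3).round(0))
E
```

```text
1 -1 131.4 [121.  88.]
1 -1 101.4 [127. 126.]
-1 -1 131.4 [243.  99.]
-1 -1 101.4 [247. 137.]
-1 1 131.4 [228. 127.]
-1 1 101.4 [232. 166.]
1 1 131.4 [101. 116.]
1 1 101.4 [108. 155.]
```

```bash
python3 -m creep '[[-0.6,[0,-0.4,1.5],0],[-0.6,[0,-0.5,4],0],[-0.6,[0,-0.5,6],0],[-0.6,[0,-0.5,8],0],[-0.6,[0,-0.5,8.5],0],[-0.6,[0,-0.5,8.5],0],[-0.6,[0,-0.5,8.5],0]]'; python3 go.py 635 264 30 3.3
python3 - <<'E'
from cell import manip
import cv2
a=cv2.resize(manip.camera("side")[215:295,185:285,::-1],None,fx=7,fy=7,interpolation=cv2.INTER_CUBIC)
cv2.imwrite("pics/boxq.png",a)
E
```

```text
clock: 6.3
eef_pos: [635.7, 263.5, 41.3]
eef_rot: [-3.141, -0.001, 0.056]
wrist_force: [0.3, 0.5, -1.3]
finger_gap: 33.7
finger_force: 20.0
shift cm [-0.07 -0.06  1.13] roll -0.02 | t 6.3 pos [635.7 263.5  41.3] yaw 3.2 gap 33.7 F 19.999860227108 j6 1.85
```

View pics/boxq.png

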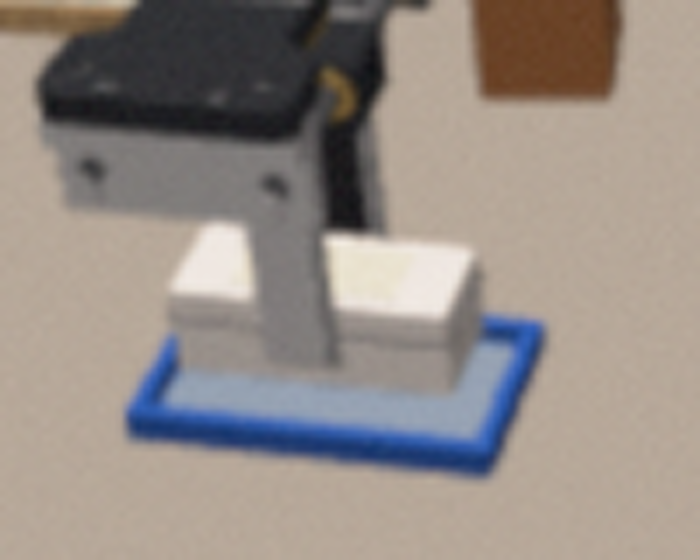

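The box hovers over the tray. Its front bottom edge runs (182,370)–(455,390) and the tray's front outer rim top runs (130,412)–(487,447). I compare them numerically.

```bash
python3 - <<'E'
from geo import *
np.set_printoptions(precision=1,suppress=True)
U=lambda p:(185+(p[0]+.5)/7-.5,215+(p[1]+.5)/7-.5)
g=lambda p,z:onz("side",U(p),z)[:2]
a=.056
# box predicted bottom-front corners
c=np.array([635.7,263.5]);ex=np.array([np.cos(a),np.sin(a)]);ey=np.array([-ex[1],ex[0]])
for n,p,q,z in(("botL",(182,370),c+42*ex+17*ey,17.9),("botR",(455,390),c-42*ex+17*ey,17.9),("topFL",(170,292),c+42*ex+17*ey,47.9),("topFR",(447,320),c-42*ex+17*ey,47.9),("topBR",(480,247),c-42*ex-17*ey,47.9),("topBL",(212,225),c+42*ex-17*ey,47.9)):
    print(n,"seen",g(p,z),"pred",q,"diff",g(p,z)-q)
for n,p,dx,dy in(("FL",(130,412),55,30),("FR",(487,447),-55,30),("BR",(545,326),-55,-30)):
    m=g(p,10);print(n,m,"-> centre",m-dx*ex-dy*ey)
E
```

```text
botL seen [672.9 286.5] pred [676.7 282.8] diff [-3.8  3.7]
botR seen [591.9 278.3] pred [592.8 278.1] diff [-0.9  0.2]
topFL seen [671.8 287.9] pred [676.7 282.8] diff [-4.9  5. ]
topFR seen [589.8 283.2] pred [592.8 278.1] diff [-3.   5.1]
topBR seen [591.8 249.6] pred [594.7 244.2] diff [-2.9  5.4]
topBL seen [672.8 256. ] pred [678.6 248.9] diff [-5.8  7.1]
FL [684.9 298.7] -> centre [631.7 265.6]
FR [578.4 291.2] -> centre [635.  264.3]
BR [579.2 236.2] -> centre [632.4 269.2]
```

```bash
python3 go.py 636 262 28 3.3; python3 -m creep '[[-0.6,[0,0.15,0.4],0],[-0.6,[0,0.15,0.8],0],[-0.6,[0,0.15,1.1],0],[-0.6,[0,0.15,1.3],0],[-0.6,[0,0.15,1.4],0],[-0.6,[0,0.15,1.4],0],[-0.6,[0,0.15,1.4],0]]'; python3 go.py 635 262 27 3.3
```

```text
shift cm [0.   0.15 1.36] roll -0.02 | t 6.35 pos [635.9 263.5  41.6] yaw 3.2 gap 33.9 F 19.99988168478012 j6 1.85
clock: 7.05
eef_pos: [635.5, 261.9, 27.5]
eef_rot: [3.142, -0.0, 0.056]
wrist_force: [-5.0, -1.9, 8.7]
finger_gap: 33.8
finger_force: 20.0
shift cm [-0.05 -0.01  0.05] roll -0.02 | t 7.05 pos [635.5 261.9  27.5] yaw 3.21 gap 33.8 F 20.001287162303925 j6 1.85
```

```bash
python3 -m creep '[[0,[0,0,0],0],[0.3,[0,0,0],0],[0.3,[0,0,0],0],[0.3,[0,0,0],0],[0.5,[0,0,-1],0],[0.5,[0,0,-3],0],[1,[0,0,-6],0],[1,[0,0,-9],0],[1,[0,0,-11],0],[1,[0,0,-11],0]]'; python3 go.py 428 262 125 3.3
```

```text
clock: 8.05
eef_pos: [636.7, 262.4, 140.6]
eef_rot: [-3.14, -0.006, 0.056]
wrist_force: [0.9, -0.6, 0.0]
finger_gap: 93.4
finger_force: 0.0
shift cm [-20.84  -1.13   1.44] roll -0.02 | t 8.05 pos [636.7 262.4 140.6] yaw 3.21 gap 93.4 F 0.0 j6 1.85
```

```bash
python3 -m creep '[[1,[-2,-0.1,0],0],[1,[-6,-0.3,0],0],[1,[-10,-0.5,0],0],[1,[-14,-0.8,0.4],0],[1,[-18,-1,1],0],[1,[-20.3,-1.1,1.4],0],[1,[-20.8,-1.1,3],0],[1,[-20.8,-1.1,5],0],[1,[-20.8,-1.1,7],0]]'; python3 go.py 428 262 23 3.3
python3 - <<'E'
from cell import manip
import cv2
a=cv2.resize(manip.camera("top")[130:270,200:340,::-1],None,fx=4,fy=4,interpolation=cv2.INTER_CUBIC)
cv2.imwrite("pics/chk.png",a)
E
```

```text
clock: 8.95
eef_pos: [426.6, 261.1, 65.4]
eef_rot: [3.142, 0.0, 0.056]
wrist_force: [-0.2, -0.3, 1.1]
finger_gap: 94.0
finger_force: 0.0
shift cm [ 0.14 -0.08  4.24] roll -0.02 | t 8.95 pos [426.6 261.1  65.4] yaw 3.22 gap 94.0 F 0.0 j6 1.99
```

View pics/chk.png

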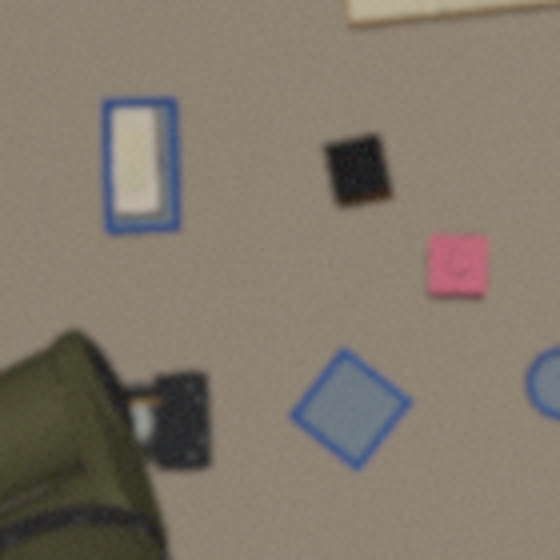

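The box sits in the long tray, box centre about (135.5,160) and tray (142,165) in the crop. I correct for parallax.

```bash
python3 - <<'E'
from geo import *
U=lambda p:(200+(p[0]+.5)/4-.5,130+(p[1]+.5)/4-.5)
print(onz("top",U((135.5,160)),34),onz("top",U((142,165)),10))
E
```

```text
[634.65836506 261.05640133  34.        ] [634.63245301 260.87171227  10.        ]
```

The box is centred, and the top-view bias is about (+1,+1) mm. On to the condenser.

```bash
python3 -m creep '[[1,[0.1,-0.1,2],0],[1,[0.1,-0.1,3.5],0],[1,[0.1,-0.1,4.2],0],[1,[0.1,-0.1,4.2],0],[0.3,[0.1,-0.1,4.2],0],[0.1,[0.1,-0.1,4.2],0],[-0.2,[0.1,-0.1,4.2],0],[-0.2,[0.1,-0.1,4.2],0],[-0.2,[0.1,-0.1,4.2],0],[-0.2,[0.1,-0.1,4.2],0],[-0.2,[0.1,-0.1,4.2],0]]' 25; python3 go.py 428 262 125 3.3
```

```text
clock: 10.1
eef_pos: [428.2, 262.4, 24.6]
eef_rot: [-3.141, -0.0, 0.056]
wrist_force: [-1.0, 0.2, 2.7]
finger_gap: 53.6
finger_force: 25.0
shift cm [ -0.02   0.04 -10.04] roll -0.02 | t 10.1 pos [428.2 262.4  24.6] yaw 3.21 gap 53.6 F 25.00056266784668 j6 1.99
```

```bash
python3 -m creep '[[-0.2,[0,0,-1],0],[-0.2,[0,0,-2.5],0],[-0.2,[0,0,-4.5],0],[-0.2,[0,0,-6.5],0],[-0.2,[0,0,-8.5],0],[-0.2,[0,0,-10],0],[-0.2,[0,0,-10.5],0],[-0.2,[0,0,-10.5],0]]'; python3 go.py 604 -281.5 128 3.2
```

```text
clock: 10.9
eef_pos: [428.2, 262.3, 130.0]
eef_rot: [-3.141, -0.001, 0.056]
wrist_force: [-0.1, 0.4, -3.2]
finger_gap: 53.3
finger_force: 25.0
shift cm [14.51 55.28  0.19] roll 0.0 | t 10.9 pos [428.2 262.3 130. ] yaw 3.21 gap 53.3 F 24.999727606773376 j6 1.99
```

```bash
python3 -m creep '[[-0.2,[0.3,1,0],0],[-0.2,[0.8,3,0],0],[-0.2,[1.6,6,0],0],[-0.2,[2.4,9,0],0],[-0.2,[3.2,12,0],0],[-0.2,[4,15,0],0],[-0.2,[4.8,18,0],0],[-0.2,[5.6,21,0],0],[-0.2,[6.4,24,0],0],[-0.2,[7.2,27,0],0],[-0.2,[8,30,0],0],[-0.2,[8.4,32,0],0]]'; python3 go.py 604 -281.5 128 3.2
```

```text
clock: 12.1
eef_pos: [529.7, -55.0, 128.4]
eef_rot: [-3.141, 0.002, 0.055]
wrist_force: [0.4, -0.0, -1.5]
finger_gap: 53.3
finger_force: 25.0
shift cm [6.180e+00 2.302e+01 2.000e-02] roll -0.01 | t 12.1 pos [529.7 -55.  128.4] yaw 3.14 gap 53.3 F 24.999804496765137 j6 1.34
```

```bash
python3 -m creep '[[-0.2,[0.5,1.5,0],0],[-0.2,[1.2,4.5,0],0],[-0.2,[2,7.5,0],0],[-0.2,[2.8,10.5,0],0],[-0.2,[3.6,13.5,0],0],[-0.2,[4.4,16.5,0],0],[-0.2,[5.2,19.5,0],0],[-0.2,[5.8,22,1],0],[-0.2,[6.15,23.2,3],0],[-0.2,[6.15,23.3,5],0],[-0.2,[6.15,23.3,7],0],[-0.2,[6.15,23.3,7],0]]'; python3 go.py 604 -281.5 28.5 3.2
```

```text
clock: 13.3
eef_pos: [602.6, -281.1, 55.6]
eef_rot: [-3.138, 0.005, 0.056]
wrist_force: [-0.4, -0.7, -2.0]
finger_gap: 53.5
finger_force: 25.0
shift cm [0.15 0.05 2.71] roll 0.0 | t 13.3 pos [ 602.6 -281.1   55.6] yaw 3.21 gap 53.5 F 24.999539852142334 j6 1.02
```

```bash
python3 -m creep '[[-0.2,[0.05,0,1],0],[-0.2,[0.05,0,1.8],0],[-0.2,[0.05,0,2.3],0],[-0.2,[0.05,0,2.6],0],[-0.2,[0.05,0,2.75],0],[-0.2,[0.05,0,2.75],0],[-0.2,[0.05,0,2.75],0]]'; python3 go.py 604 -281.5 28.5 3.2
python3 - <<'E'
from cell import manip
import cv2
a=cv2.resize(manip.camera("side")[125:185,265:365,::-1],None,fx=7,fy=7,interpolation=cv2.INTER_CUBIC)
cv2.imwrite("pics/cond.png",a)
E
```

```text
clock: 14.0
eef_pos: [605.0, -281.7, 32.3]
eef_rot: [3.141, -0.0, 0.056]
wrist_force: [0.1, -0.4, -2.2]
finger_gap: 53.6
finger_force: 25.0
shift cm [-0.1  -0.03  0.38] roll 0.0 | t 14.0 pos [ 605.  -281.7   32.3] yaw 3.21 gap 53.6 F 24.999610483646393 j6 1.02
```

View pics/cond.png

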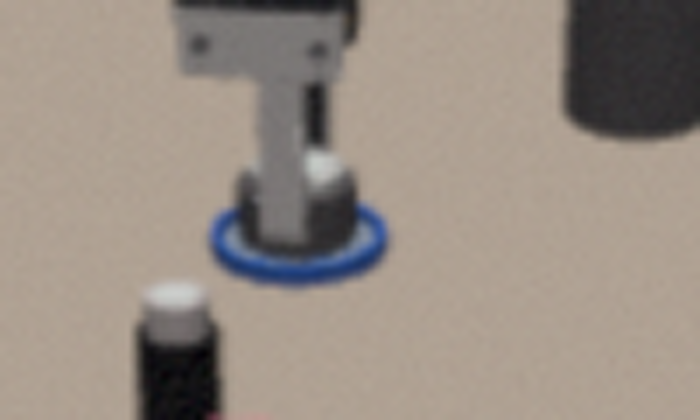

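The condenser, at (297,215), hangs over the middle of the tray ring, whose centre is (298,240). It looks centred, so I lower it the last few mm.

```bash
python3 -m creep '[[-0.2,[0,0,0.15],0],[-0.2,[0,0,0.3],0],[-0.2,[0,0,0.4],0],[-0.2,[0,0,0.4],0],[-0.2,[0,0,0.4],0]]'; python3 go.py 604 -281.5 28.5 3.2
```

```text
clock: 14.55
eef_pos: [604.9, -281.7, 28.7]
eef_rot: [3.141, -0.0, 0.056]
wrist_force: [-2.6, 1.6, 5.3]
finger_gap: 53.6
finger_force: 25.0
shift cm [-0.09 -0.03  0.02] roll 0.0 | t 14.55 pos [ 604.9 -281.7   28.7] yaw 3.21 gap 53.6 F 25.0010347366333 j6 1.02
```

Touching down, with 5 N up. I release and rise, then go to the eyepiece at about (612,-110.5).

```bash
python3 -m creep '[[0.1,[0,0,0],0],[0.4,[0,0,0],0],[0.4,[0,0,0],0],[0.4,[0,0,0],0],[0.6,[0,0,-1],0],[0.8,[0,0,-3],0],[1,[0,0,-6],0],[1,[0,0,-9],0],[1,[0,0,-11],0],[1,[0,0,-11],0]]'; python3 go.py 612 -110.5 120 3.2
```

```text
clock: 15.55
eef_pos: [606.0, -282.3, 141.9]
eef_rot: [3.139, -0.005, 0.056]
wrist_force: [-0.3, -0.5, 0.5]
finger_gap: 94.4
finger_force: 0.0
shift cm [  1.55 -17.12   2.15] roll 0.0 | t 15.55 pos [ 606.  -282.3  141.9] yaw 3.21 gap 94.4 F 0.0 j6 1.02
```

```bash
python3 -m creep '[[1,[0.2,-2,0],0],[1,[0.5,-5.5,0],0],[1,[0.8,-9,0.5],0],[1,[1.2,-12.5,1],0],[1,[1.5,-15.5,1.5],0],[1,[1.55,-17,2],0],[1,[1.55,-17.1,2.1],0],[1,[1.55,-17.1,2.1],0]]'; python3 go.py 612 -110.5 25 3.2
python3 - <<'E'
from cell import manip
import cv2
a=cv2.resize(manip.camera("side")[100:220,250:350,::-1],None,fx=4,fy=4,interpolation=cv2.INTER_CUBIC)
b=cv2.resize(manip.camera("top")[140:260,330:430,::-1],None,fx=4,fy=4,interpolation=cv2.INTER_CUBIC)
cv2.imwrite("pics/eye.png",cv2.hconcat([a,b]))
E
```

```text
clock: 16.35
eef_pos: [610.5, -110.5, 116.5]
eef_rot: [-3.142, 0.001, 0.056]
wrist_force: [-0.0, -0.6, -0.3]
finger_gap: 93.7
finger_force: 0.0
shift cm [0.15 0.01 9.15] roll 0.0 | t 16.35 pos [ 610.5 -110.5  116.5] yaw 3.21 gap 93.7 F 0.0 j6 1.28
```

View pics/eye.png

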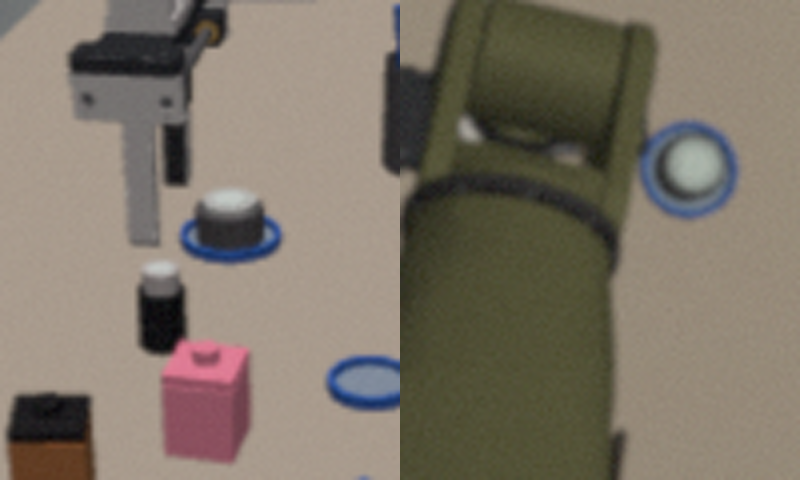

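The condenser sits inside its ring at top crop (690,166), and the open fingers straddle the eyepiece at side crop (162,305). Next I descend and grip.

```bash
python3 -m creep '[[1,[0.05,0,2],0],[1,[0.05,0,4.5],0],[1,[0.05,0,7],0],[1,[0.05,0,8.5],0],[1,[0.05,0,9.3],0],[0.5,[0.05,0,9.3],0],[0.1,[0.05,0,9.3],0],[-0.2,[0.05,0,9.3],0],[-0.4,[0.05,0,9.3],0],[-0.6,[0.05,0,9.3],0],[-0.6,[0.05,0,9.3],0],[-0.6,[0.05,0,9.3],0]]' 20; python3 -m creep '[[-0.6,[0,0,0],0],[-0.6,[0,0,0],0],[-0.6,[0,0,0],0]]'; python3 go.py 461 -80.5 100 3.2
```

```text
clock: 17.65
eef_pos: [611.3, -110.0, 24.1]
eef_rot: [3.142, -0.0, 0.056]
wrist_force: [-0.4, -0.0, 0.3]
finger_gap: 41.3
finger_force: 0.0
clock: 17.95
eef_pos: [611.3, -110.1, 24.0]
eef_rot: [3.141, -0.0, 0.056]
wrist_force: [-1.2, -1.6, 1.0]
finger_gap: 33.9
finger_force: 20.0
shift cm [-14.84  -3.8   -7.6 ] roll 0.0 | t 17.95 pos [ 611.3 -110.1   24. ] yaw 3.21 gap 33.9 F 20.0001722574234 j6 1.28
```

```bash
python3 -m creep '[[-0.6,[0,0,-1],0],[-0.6,[0,0,-3],0],[-0.6,[-0.5,0,-5],0],[-0.6,[-2,-0.5,-7],0],[-0.6,[-4.5,-1.2,-7.6],0],[-0.6,[-7,-1.8,-7.6],0],[-0.6,[-9.5,-2.4,-7.6],0],[-0.6,[-12,-3,-7.6],0],[-0.6,[-14,-3.6,-7.6],0],[-0.6,[-14.8,-3.8,-6.5],0],[-0.6,[-14.8,-3.8,-5],0],[-0.6,[-14.8,-3.8,-5],0]]'; python3 go.py 461 -80.5 28 3.2
```

```text
clock: 19.15
eef_pos: [460.6, -80.1, 73.3]
eef_rot: [-3.141, 0.002, 0.056]
wrist_force: [0.1, 0.3, -1.2]
finger_gap: 33.9
finger_force: 20.0
shift cm [0.05 0.04 4.53] roll 0.0 | t 19.15 pos [460.6 -80.1  73.3] yaw 3.21 gap 33.9 F 19.999885261058807 j6 1.26
```

```bash
python3 -m creep '[[-0.6,[0,0,1.5],0],[-0.6,[0,0,3],0],[-0.6,[0,0,3.8],0],[-0.6,[0,0,4.2],0],[-0.6,[0,0,4.4],0],[-0.6,[0,0,4.6],0],[-0.6,[0,0,4.6],0],[-0.6,[0,0,4.6],0]]'; python3 go.py 461 -80.5 28 3.2
```

```text
clock: 19.95
eef_pos: [461.5, -80.4, 28.3]
eef_rot: [3.141, -0.0, 0.056]
wrist_force: [0.4, 0.1, -0.9]
finger_gap: 33.7
finger_force: 20.0
shift cm [-0.05  0.01  0.03] roll 0.0 | t 19.95 pos [461.5 -80.4  28.3] yaw 3.21 gap 33.7 F 19.999868273735046 j6 1.26
```

```bash
python3 -m creep '[[-0.6,[0,0,0.05],0],[-0.6,[0,0,0.1],0],[-0.6,[0,0,0.1],0]]'; python3 go.py 461 -80.5 28 3.2
python3 - <<'E'
from cell import manip
import cv2
a=cv2.resize(manip.camera("side")[160:220,300:390,::-1],None,fx=6,fy=6,interpolation=cv2.INTER_CUBIC)
cv2.imwrite("pics/eyep.png",a)
E
```

```text
clock: 20.25
eef_pos: [461.6, -80.4, 27.9]
eef_rot: [3.141, -0.001, 0.056]
wrist_force: [-5.3, 0.9, 13.4]
finger_gap: 33.7
finger_force: 20.0
shift cm [-0.06  0.   -0.01] roll 0.0 | t 20.25 pos [461.6 -80.4  27.9] yaw 3.21 gap 33.7 F 20.001857578754425 j6 1.26
```

View pics/eyep.png

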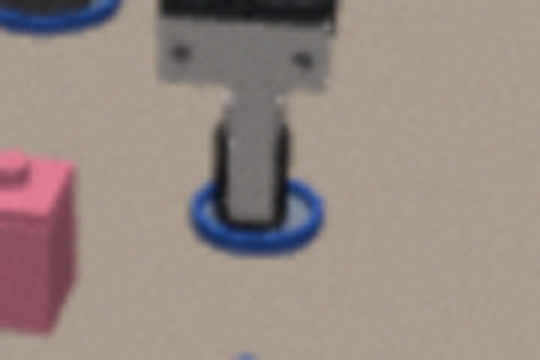

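The eyepiece, at (252,180), stands inside the ring centred at (257,215). I release it and go to the jar.

```bash
python3 -m creep '[[-0.3,[0,0,0],0],[0,[0,0,0],0],[0,[0,0,0],0],[0,[0,0,0],0],[0,[0,0,-1],0],[0,[0,0,-3],0],[0.3,[0,0,-6],0],[0.6,[0,0,-9],0],[1,[0,0,-11],0],[1,[0,0,-11],0]]'; python3 go.py 626 83.6 135 12
```

```text
clock: 21.3
eef_pos: [462.5, -80.7, 140.0]
eef_rot: [3.14, -0.005, 0.056]
wrist_force: [-0.2, 0.5, -0.4]
finger_gap: 75.3
finger_force: 0.0
shift cm [ 17.24 -15.49   0.56] roll -1.76 | t 21.3 pos [462.5 -80.7 140. ] yaw 3.21 gap 75.3 F 0.0 j6 1.26
```

```bash
python3 -m creep '[[1,[2,-1.8,0],0],[1,[5,-4.5,0],0],[1,[8,-7.2,0],-0.5],[1,[11,-9.9,0.3],-1],[1,[14,-12.6,0.5],-1.5],[1,[16.5,-14.8,0.5],-1.76],[1,[17.2,-15.5,0.5],-1.76],[1,[17.2,-15.5,0.5],-1.76],[1,[17.2,-15.5,0.5],-1.76]]'; python3 go.py 626 83.6 35 12
python3 - <<'E'
from cell import manip
import cv2
a=cv2.resize(manip.camera("side")[120:240,220:380,::-1],None,fx=4.8,fy=4.8,interpolation=cv2.INTER_CUBIC)
cv2.imwrite("pics/jar.png",a)
E
```

```text
clock: 22.2
eef_pos: [623.6, 83.3, 131.4]
eef_rot: [-3.142, 0.001, 0.209]
wrist_force: [0.3, -0.2, -0.6]
finger_gap: 94.2
finger_force: 0.0
shift cm [0.25 0.02 9.64] roll -0.01 | t 22.2 pos [623.6  83.3 131.4] yaw 11.97 gap 94.2 F 0.0 j6 1.44
```

View pics/jar.png

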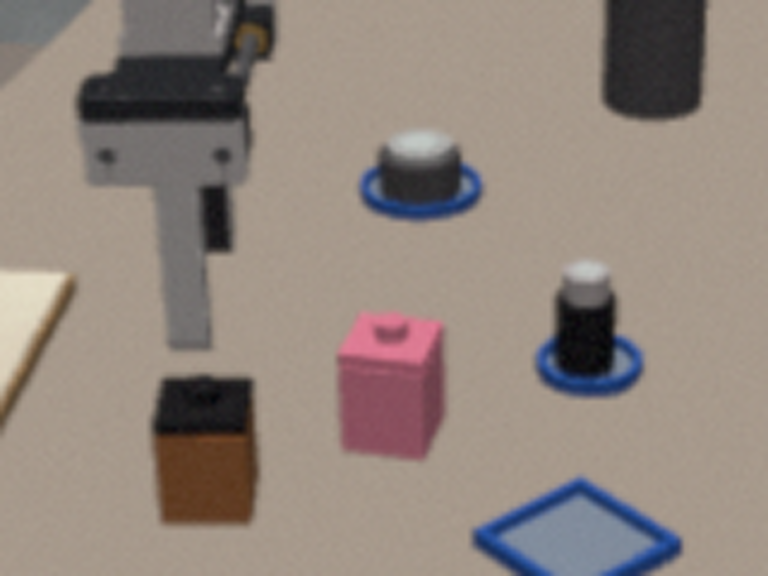

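The eyepiece (586,320) and the condenser (420,165) stand upright in their rings. The gripper is over the amber jar (205,450), so I descend and grip.

```bash
python3 -m creep '[[1,[0.15,0,2],0],[1,[0.15,0,4.5],0],[1,[0.15,0,7],0],[1,[0.15,0,9],0],[1,[0.15,0,9.7],0],[1,[0.15,0,9.7],0],[0.4,[0.15,0,9.7],0],[0.1,[0.15,0,9.7],0],[-0.2,[0.15,0,9.7],0],[-0.4,[0.15,0,9.7],0],[-0.4,[0.15,0,9.7],0],[-0.4,[0.15,0,9.7],0]]' 25; python3 -m creep '[[-0.4,[0,0,0],0],[-0.4,[0,0,0],0]]'; python3 go.py 626 83.6 125 12
```

```text
clock: 23.45
eef_pos: [625.9, 84.3, 35.0]
eef_rot: [3.142, -0.0, 0.21]
wrist_force: [-0.5, -3.0, 0.4]
finger_gap: 49.1
finger_force: 1.4
clock: 23.65
eef_pos: [625.9, 84.3, 35.0]
eef_rot: [3.142, -0.0, 0.21]
wrist_force: [-0.1, -1.7, 1.5]
finger_gap: 46.2
finger_force: 25.0
shift cm [-0.    0.07 -9.  ] roll 0.0 | t 23.65 pos [625.9  84.3  35. ] yaw 12.01 gap 46.2 F 25.000019744038582 j6 1.44
```

```bash
python3 -m creep '[[-0.4,[0,0,-1],0],[-0.4,[0,0,-3],0],[-0.4,[0,0,-5],0],[-0.4,[0,0,-7],0],[-0.4,[0,0,-8],0],[-0.4,[0,0,-8],0]]'; python3 go.py 439.7 89.9 115 52
```

```text
clock: 24.25
eef_pos: [626.4, 84.4, 116.5]
eef_rot: [3.141, -0.002, 0.21]
wrist_force: [0.1, 0.6, -1.8]
finger_gap: 46.2
finger_force: 25.0
shift cm [-18.15  -4.42   0.11] roll -8.0 | t 24.25 pos [626.4  84.4 116.5] yaw 12.01 gap 46.2 F 24.999972134828568 j6 1.44
```

```bash
python3 -m creep '[[-0.4,[-1,-0.2,0],-0.5],[-0.4,[-3,-0.7,0],-1.3],[-0.4,[-5,-1.2,0],-2.2],[-0.4,[-7.2,-1.8,0],-3.2],[-0.4,[-9.5,-2.3,0],-4.2],[-0.4,[-11.8,-2.8,0],-5.2],[-0.4,[-14,-3.4,0],-6.2],[-0.4,[-16.2,-3.9,0],-7.2],[-0.4,[-17.7,-4.3,0],-7.8],[-0.4,[-18.1,-4.4,1],-8],[-0.4,[-18.1,-4.4,3],-8],[-0.4,[-18.1,-4.4,3],-8]]'; python3 go.py 439.7 89.9 39 52
```

```text
clock: 25.45
eef_pos: [438.5, 89.5, 82.3]
eef_rot: [-3.139, 0.003, 0.907]
wrist_force: [-0.2, 0.7, -0.7]
finger_gap: 45.8
finger_force: 25.0
shift cm [0.12 0.08 4.33] roll -0.01 | t 25.45 pos [438.5  89.5  82.3] yaw 51.95 gap 45.8 F 24.999908432364464 j6 0.78
```

```bash
python3 -m creep '[[-0.4,[0,0,1.5],0],[-0.4,[0,0,3],0],[-0.4,[0,0,3.7],0],[-0.4,[0,0,4],0],[-0.4,[0,0,4.2],0],[-0.4,[0,0,4.2],0],[-0.4,[0,0,4.2],0]]'; python3 go.py 439.7 89.9 39 52
python3 - <<'E'
from cell import manip
import cv2
a=cv2.resize(manip.camera("side")[190:260,290:390,::-1],None,fx=6,fy=6,interpolation=cv2.INTER_CUBIC)
cv2.imwrite("pics/jarp.png",a)
E
```

```text
clock: 26.15
eef_pos: [440.0, 89.7, 43.4]
eef_rot: [3.141, -0.001, 0.908]
wrist_force: [0.4, -0.3, -1.3]
finger_gap: 46.0
finger_force: 25.0
shift cm [-0.   -0.03  0.44] roll 0.0 | t 26.15 pos [440.   89.7  43.4] yaw 52.0 gap 46.0 F 25.00002108514309 j6 0.78
```

View pics/jarp.png

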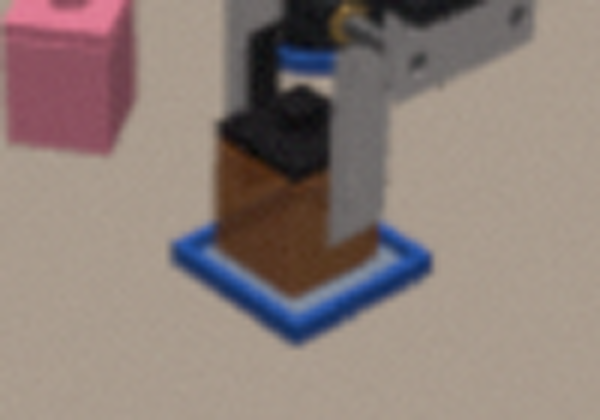

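The jar is aligned with the square tray, its front corner at (297,297) above the tray corner (297,325). I lower it 4.5 mm.

```bash
python3 -m creep '[[-0.4,[0,0,0.15],0],[-0.4,[0,0,0.3],0],[-0.4,[0,0,0.42],0],[-0.4,[0,0,0.48],0],[-0.4,[0,0,0.48],0],[-0.4,[0,0,0.48],0]]'; python3 go.py 439.7 89.9 39 52
```

```text
clock: 26.8
eef_pos: [439.7, 89.7, 38.9]
eef_rot: [3.142, -0.0, 0.908]
wrist_force: [-7.4, -0.6, 14.9]
finger_gap: 45.7
finger_force: 25.0
shift cm [ 0.01 -0.01 -0.01] roll 0.0 | t 26.8 pos [439.7  89.7  38.9] yaw 52.01 gap 45.7 F 25.000299140810966 j6 0.78
```

```bash
python3 -m creep '[[0,[0,0,0],0],[0.3,[0,0,0],0],[0.3,[0,0,0],0],[0.3,[0,0,0],0],[0.3,[0,0,-1],0],[0.3,[0,0,-3],0],[0.3,[0,0,-6],0],[0.3,[0,0,-10],0],[0.3,[0,0,-14],0],[0.3,[-2,-2.5,-15],0],[0.3,[-4.5,-5.8,-15],0],[0.3,[-6,-7.7,-15],0]]'; python3 -m creep '[[0.3,[0,0,0],0],[0.3,[0,0,0],0],[0.3,[0,0,0],0]]'
python3 - <<'E'
from cell import manip
import cv2
a=cv2.resize(manip.camera("side")[130:300,195:395,::-1],None,fx=2,fy=2,interpolation=cv2.INTER_CUBIC)
b=cv2.resize(manip.camera("top")[145:260,215:425,::-1],None,fx=3.8,fy=3.8,interpolation=cv2.INTER_CUBIC)
cv2.imwrite("pics/end_t.png",b); cv2.imwrite("pics/end_s.png",a)
E
```

```text
clock: 28.0
eef_pos: [340.1, 89.7, 188.8]
eef_rot: [3.141, -0.001, 0.908]
wrist_force: [0.3, 0.1, -0.9]
finger_gap: 60.9
finger_force: 0.0
clock: 28.3
eef_pos: [342.8, 89.8, 188.5]
eef_rot: [3.141, -0.0, 0.908]
wrist_force: [0.2, -0.6, -0.1]
finger_gap: 61.0
finger_force: 0.0
```

View pics/end_t.png

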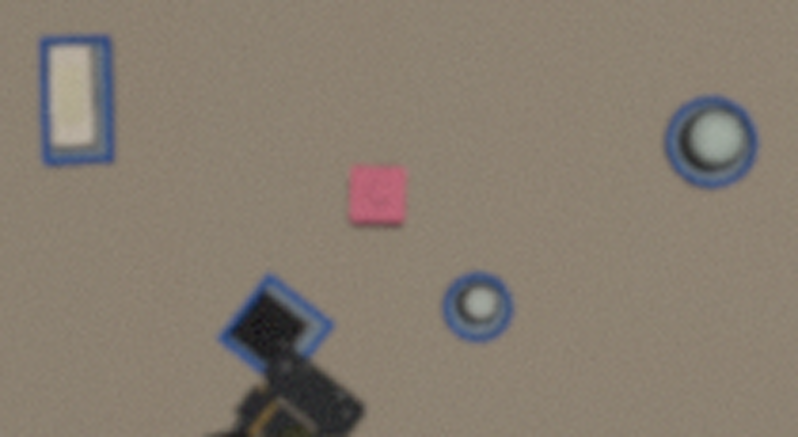

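View pics/end_s.png

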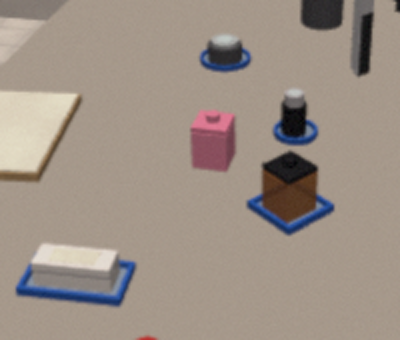

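All four pieces stand in their trays. A quick centre check: condenser collar (716,137), eyepiece top (481,302), jar lid about (268,325).

```bash
python3 - <<'E'
from geo import *
for n,p,z,c in(("cond",(716,137),38,(603,-282.3)),("eye",(481,302),64,(460.1,-81.6)),("jar",(268,325),64,(438.7,88.9))): print(n,(onz("top",T(p),z)[:2]-c).round(1))
print(manip.sign_off())
E
```

```text
cond [0.4 2.5]
eye [3.1 1.6]
jar [4.9 3.1]
the job is handed in; nothing more can be done
None
```

All four pieces are upright and released in their own trays, each within about 6 mm of its tray's centre by the top camera. The bottle and pen cup were not approached or touched, and the job was handed in at about 28 s.

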